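# Start the kitchen timer braced against the shelf's stop bar

## Task

Start the kitchen timer: slide it back under the spice shelf until its back stands square against the wooden stop bar at the rear, then press the round button on its sloping face all the way in for about a second, so that the bar takes the push. Let go and leave the timer standing there, square against the bar, without displacing the jars, the shakers or anything else around.

Things in the scene. Friction and masses are not known exactly. Their poses are not given: they have to be found in the camera images.
- timer: Loose white plastic kitchen timer, a wedge 75 deep (x) x 64 wide (y) x 62 high, 200 g, on very slippery glide feet: with nothing behind it, it slides away under the press. Origin: centre of underside; +x to its upright back, z up. Face slopes 40 deg, up from the 14 high front edge to a 17 deep flat top. Flat upright sides, to grip. Black display high on the face, button low on it.
- button_top (a point): Centre of the top of the timer's only button: round polished, slippery steel cap, 28 diameter, standing 9 proud of the sloping face in a thin ring. Its z axis points out of the face, 40 deg from vertical towards the timer's front; the cap goes in along -z, 5 mm. In the timer's frame this point lies at x -23, y 0, z 38 mm.
- start_button (a joint): How far the button is pushed in: 0 out, 0.005 m fully in. A spring returns it: it begins to move at about 2.5 N and is fully in at about 5.5 N.
- timer_back (a point): Middle of the timer's flat back, 30 mm above the worktop; 37.5 mm behind (+x) the timer's origin.
- spice_shelf: Fixed light-wood shelf on the worktop, open to the robot. Origin: worktop level, below the middle of the stop bar's front face; +x to its rear, y along the bar. Board 162 to 176 high, from 65 in front of that face to 25 behind; jars and rails on it. 300 clear between uprights. With the timer at the bar the board blocks an upright tool at the button; one tilted about 40 deg has room.
- stop_bar: Fixed light-wood bar between the uprights, at the rear of the shelf: 14 thick, 300 long, its upright front face 10 to 44 above the worktop. Same origin and axes as the shelf: the front face is its plane x = 0.
- spice_1: Spice jar, 41 diameter x 105 high, on top of the shelf board. Origin: centre of its underside.
- spice_3: Spice jar, 41 diameter x 105 high, on top of the shelf board. Origin: centre of its underside.
- spice_4: Spice jar, 41 diameter x 105 high, on top of the shelf board. Origin: centre of its underside.
- salt_shaker: Salt shaker, 44 diameter x 90 high, standing on the worktop under the shelf board near one upright. Origin: centre of its underside.
- pepper_mill: Wooden pepper mill, the one nearest the shelf, 58 diameter x 170 high, standing beside the shelf on its left (+y). Origin: centre of its underside.
- lemon: Lemon (the nearest one), 77 long, lying on the worktop to the left. Origin: its underside.
- mug: Mug (the nearest one), 81 diameter x 88 high, standing to the left. Origin: centre of its underside.
- jam_jar: Jam jar (the nearest one), 71 diameter x 110 high, standing to the left. Origin: centre of its underside.

How it is judged:
By the outcome, as a careful person would: the job done as asked, in the order asked, and still so for the second after the job is handed in, with the robot touching nothing.
It also fails if it takes over 48 s, if anything falls off the work surface, if the arm or the gripper's body presses on something with over 40 N, if the wrist force passes 120 N, or if a joint passes its speed limit or range.

## Robot

A 6-joint arm with a two-finger parallel gripper is mounted at the origin on a cart in front of the work surface, level with it; the furniture and walls round the work are solid. World frame = base frame: x ahead of the robot, y to its left, z up, the work surface at z = 0. Lengths are in m, angles in rad, forces in N, time in s.
With the tool pointing down it reaches from about 0.425 to 0.95 m from the base axis. Payload 3.5 kg.
Tool frame: the origin (TCP) lies midway between the tips of the shut fingers; the grasp point (between the pads) lies 19 mm behind it; z points along the fingers, y is the line along which they close (so a half turn about z gives the same grasp; the last joint's range is limited). The gripper opens to 85 mm and grips with 20 to 120 N. Pads are 22 mm wide; open, the fingers measure 114 mm over their backs; the gripper's body (76 mm by 85 mm) begins 54 mm behind the grasp point. The pads swing forward as they close: fully open they stand 13 mm farther back than shut.
Start: joints at [-1.293, 0.286, 1.577, -0, 1.279, -0.15], TCP at [0.28, -0.614, 0.231] pointing down, gripper open.
Joint ranges: [-2.77, 2.77], [-0.9, 2.22], [0.21, 2.48], [-1.53, 4.67], [0.24, 2.81], [-2.84, 2.84]. Speed limits (rad/s): [2.79, 2.79, 3.14, 3.14, 3.14, 3.14].

## Interface

Orientations are given as a unit quaternion [x, y, z, w].
In Python, from plant import ctrl gives the robot as it stands. The module is installed in compiled form; this text tells all that it offers.
- The arm moves only by the shell command python3 -m inch 'ROWS' [FORCE]. ROWS is JSON, a list of rows, each a list of 5 numbers: the closure, from 0 (fully open) to 1 (shut), then the shift along the tool's x, y, z in m, then the turn about the tool's z in degrees. A call has 1 to 5 rows; each row is the pose to reach, as a shift and turn from the pose commanded when the call began, along the tool's axes at that moment; what a row does not reach only later rows make up. A row lasts 1/12 s, in which the tool goes at most 41.7 mm and 7.16 degrees, less where a joint would pass 70% of its speed; a pose out of reach is approached as far as the arm can. A call with a gripper value outside its range is refused whole. The fingers move at their own pace and stop on an object; FORCE is the grip in N (left out, the last holds). Time passes only in rows, so rows that repeat a pose let the fingers close. It gives the time, the measured TCP pose, the force, the opening and the grip force at its end, in the units of the state.
- ctrl.get_state(): the state, without advancing time (a new reading comes with each control period).
- ctrl.read_camera(name): name is "scene" or "top"; returns a dict with "pixels" (400x640x3 uint8, red, green, blue), "depth" (400x640 float32, m along the optical axis (not along the pixel's ray), 0 where there is no reading), "fx", "fy", "cx", "cy" (pixels), "D" ([k1, k2, p1, p2, k3] as OpenCV has them; the pictures are not rectified), "xyz" and "rotation" of the camera in the world. Camera axes: x right, y down, z forward; pixel columns grow to the right and rows downward; lengths in m; the calibration is good to about 2 mm. A picture is of the moment at which its call begins.
- ctrl.sign_off(): hands the job in; it is judged then, once.
Trained networks look in a picture, given as the dict that the camera call returned (one of the last four; its "shot" number tells which), for a name from the list of things; names that differ only in an ending like _2 or _b are one class to them, and where a whole thing is asked for, a point or a joint stands for the part that bears it (a point fixed in the world has none). Each returns a list of dicts, best first, with "score" (0 to 1); they miss things now and then, are a little off and sometimes report something else, mostly with a low value. They report only what shows in the picture. A call takes as long as a camera call.
- ctrl.spot_in(query, picture): "at" ([column, row] in pixels, amid what is visible of it).
- ctrl.tip_of(query, picture): "at" ([column, row] in pixels: a listed point, or the origin of a listed thing).
The state is a dict: "time": time; "qpos": joint angles; "dq": joint speeds; "joint_efforts": joint torques, N m; "eef_pos": TCP position; "tcp_rot": TCP orientation; "contact_force": force on the tool from outside, world axes, zero at the start; "wrist_torque": the same for the moment, N m; "opening": opening from 0.0 (shut) to 1.0 (fully open); "finger_force": force on a finger pad.
Only numpy, scipy, OpenCV 4.12 (cv2) and the standard library are available. Lean on these libraries where they do the work, as an engineer would, in place of code of your own. Each camera call takes 0.05 s, during which the arm holds its last target. There are 200 camera calls.

## Working session

There is one attempt and no reset: what is moved stays moved. The work goes in short steps, Python scripts to look and compute and a shell command to move; the robot and the scene stay as the last step left them, time stands still between calls to the robot, and variables do not carry over. Pictures are saved under pics/ and viewed, at most 10 in all, crops included, and the job is handed in when it is done.

```bash
mkdir -p pics; cat > h.py <<'E'
import numpy as np, cv2
from scipy.spatial.transform import Rotation as R
from plant import ctrl
def rot(c):
    r=np.array(c["rotation"],float)
    return r if r.shape==(3,3) else R.from_quat(r).as_matrix()
def world(c,uv,depth=None,z=None):
    K=np.array([[c["fx"],0,c["cx"]],[0,c["fy"],c["cy"]],[0,0,1]])
    p=cv2.undistortPoints(np.array([[uv]],float),K,np.array(c["D"],float))[0,0]
    ray=rot(c)@np.array([p[0],p[1],1.]); o=np.array(c["xyz"])
    if z is not None: return o+ray*(z-o[2])/ray[2]
    if depth is None:
        u,v=int(round(uv[0])),int(round(uv[1])); w=c["depth"][v-1:v+2,u-1:u+2]; w=w[w>0]
        if len(w)==0: return None
        depth=np.median(w)
    return o+ray*depth
def save(c,n): cv2.imwrite("pics/"+n,cv2.cvtColor(c["pixels"],cv2.COLOR_RGB2BGR))
E
python3 - <<'E'
from h import *
np.set_printoptions(precision=4,suppress=True)
for n in("scene","top"):
    c=ctrl.read_camera(n); save(c,n+"1.png"); print(n,c["xyz"],rot(c)[:,2])
    for q in("timer","button_top","timer_back","spice_shelf","stop_bar","salt_shaker","pepper_mill"):
        for f in("tip_of","spot_in"):
            for d in getattr(ctrl,f)(q,c)[:2]: print(q,f,d["score"],np.array(d["at"]),world(c,d["at"]))
s=ctrl.get_state(); print(s)
E
```

```text
scene [-0.1084  0.958   0.7204] [ 0.5176 -0.688  -0.5086]
timer tip_of 0.64 [367.8 204.3] [ 0.4473 -0.0767  0.0192]
timer tip_of 0.38 [354.3 194.9] [ 0.4904 -0.0567  0.0483]
timer spot_in 0.9 [363.9 199. ] [ 0.4613 -0.072   0.0366]
button_top tip_of 0.65 [365.5 207.8] [ 0.4532 -0.0741  0.0043]
button_top tip_of 0.38 [371.7 192.6] [ 0.4607 -0.1208  0.0399]
timer_back tip_of 0.97 [354.1 192.2] [ 0.5402 -0.1382  0.0049]
timer_back spot_in 0.81 [363.1 197.4] [ 0.462  -0.0667  0.0448]
spice_shelf tip_of 0.95 [337.7 196.9] [ 0.5579 -0.0602  0.0138]
spice_shelf tip_of 0.35 [343.5 156.9] [ 0.5354 -0.0461  0.1768]
spice_shelf spot_in 0.44 [348.4 139.8] [ 0.5238 -0.0501  0.2374]
stop_bar tip_of 0.78 [342.6 199.6] [ 0.5451 -0.0726  0.0022]
stop_bar tip_of 0.74 [344.6 155.3] [ 0.5318 -0.0464  0.1834]
stop_bar spot_in 0.62 [291.6 264.9] [0.4182 0.3484 0.0493]
stop_bar spot_in 0.59 [345.1 188.8] [ 0.5616 -0.1104  0.023 ]
pepper_mill spot_in 0.73 [320.2 212.1] [0.4833 0.1426 0.0812]
top [-0.0852  0.12    1.0563] [ 0.5285  0.0307 -0.8484]
timer spot_in 0.42 [330.5 219.2] [0.4753 0.1307 0.1002]
spice
[... 216 characters left out ...]
998 0.0569 0.0369]
salt_shaker spot_in 0.68 [360.6 219.9] [0.5044 0.0536 0.053 ]
pepper_mill tip_of 0.58 [327.4 232.2] [0.473  0.1378 0.0374]
pepper_mill spot_in 0.88 [331.6 220.7] [0.4806 0.1279 0.0839]
{'time': 1.5, 'qpos': array([-1.293 ,  0.2863,  1.5767,  0.    ,  1.2786, -0.15  ]), 'dq': array([-0.    ,  0.0002, -0.0003, -0.0004,  0.    , -0.0009]), 'joint_efforts': array([ -0.    , -40.595 , -29.2933,  -0.0002,   0.0006,  -0.    ]), 'eef_pos': array([ 0.2801, -0.6142,  0.2313]), 'tcp_rot': array([ 0.9772,  0.2123,  0.    , -0.    ]), 'contact_force': array([-0.0034,  0.293 , -0.2508]), 'wrist_torque': array([0.    , 0.0593, 0.0199]), 'finger_force': 0.0, 'opening': 0.9999610079891128}
```

View pics/scene1.png

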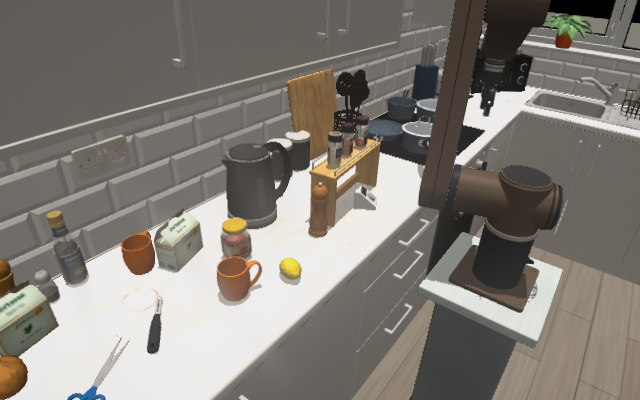

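View pics/top1.png

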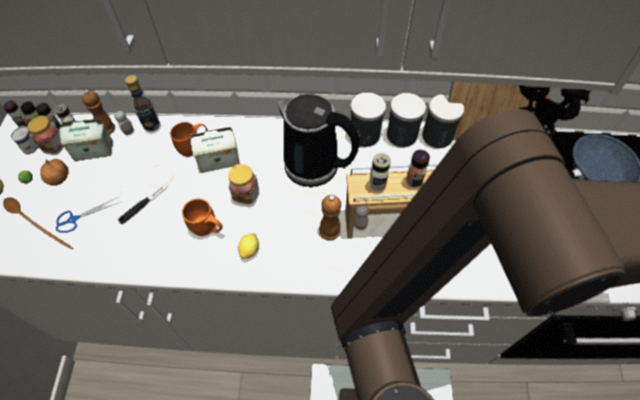

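```bash
python3 -m inch '[[0,-0.17,-0.08,0,0],[0,-0.17,-0.08,0,0],[0,-0.17,-0.08,0,0],[0,-0.17,-0.08,0,0],[0,-0.17,-0.08,0,0]]'
python3 - <<'E'
from h import *
np.set_printoptions(precision=4,suppress=True)
c=ctrl.read_camera("top")
cv2.imwrite("pics/top2.png",cv2.resize(cv2.cvtColor(c["pixels"][120:280,300:500],cv2.COLOR_RGB2BGR),(800,640))[:600])
for q in("timer","button_top","timer_back","spice_shelf","stop_bar","salt_shaker","pepper_mill"):
        for f in("tip_of","spot_in"):
            for d in getattr(ctrl,f)(q,c)[:2]: print(q,f,d["score"],np.array(d["at"]),world(c,d["at"]),world(c,d["at"],z=0)[:2])
print(ctrl.get_state()["qpos"])
E
```

```text
time: 1.92
eef_pos: [0.0883, -0.6117, 0.2315]
tcp_rot: [0.977, 0.211, -0.001, -0.0]
contact_force: [0.8, -1.0, 0.1]
opening: 1.001
finger_force: 0.0
timer tip_of 0.64 [422.1 242.4] [0.1904 0.0052 0.5357] [ 0.4738 -0.1129]
timer spot_in 0.56 [411. 228.] [ 0.4829 -0.0743  0.0587] [ 0.5163 -0.0857]
timer_back tip_of 0.56 [407.2 226.4] [ 0.4863 -0.0646  0.0601] [ 0.5208 -0.0757]
timer_back spot_in 0.46 [405.  231.6] [ 0.4783 -0.0606  0.047 ] [ 0.5045 -0.069 ]
spice_shelf tip_of 0.57 [400.9 217.5] [ 0.5485 -0.06   -0.0008] [ 0.548  -0.0598]
spice_shelf spot_in 0.9 [393.2 197.4] [ 0.4965 -0.0143  0.1759] [ 0.6127 -0.0411]
stop_bar tip_of 0.96 [403.3 213.9] [ 0.5603 -0.0671 -0.0008] [ 0.5598 -0.067 ]
stop_bar spot_in 0.72 [399.6 206.9] [ 0.557  -0.0511  0.0397] [ 0.582  -0.0577]
stop_bar spot_in 0.69 [452.9 162.9] [ 0.532  -0.136   0.2695] [ 0.7435 -0.2237]
salt_shaker tip_of 0.77 [361.5 227.4] [0.4987 0.0493 0.0241] [0.5123 0.0476]
salt_shaker tip_of 0.52 [403.6 212.5] [ 0.5563 -0.0657  0.013 ] [ 0.5644 -0.068 ]
salt_shaker spot_in 0.88 [360.3 219.5] [0.506  0.0544 0.0523] [0.5368 0.0509]
salt_shaker spot_in 0.55 [397.2 209.7] [ 0.5559 -0.0464  0.0269] [ 0.5726 -0.0507]
pepper_mill tip_of 0.78 [330.2 233.2] [0.4704 0.1305 0.0373] [0.4908 0.1309]
pepper_mill spot_in 0.95 [331.5 221. ] [0.4789 0.1281 0.0854] [0.5285 0.1289]
[-1.5844  0.1644  1.721  -0.      1.2563 -0.442 ]
```

View pics/top2.png

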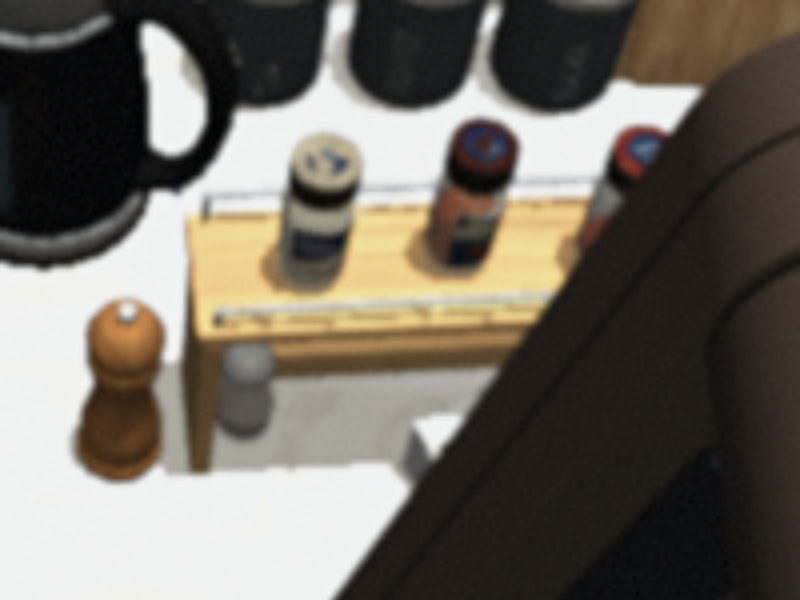

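```bash
python3 -m inch '[[0,-0.17,-0.11,0,0],[0,-0.17,-0.11,0,0],[0,-0.17,-0.11,0,0],[0,-0.17,-0.11,0,0],[0,-0.17,-0.11,0,0]]'
python3 - <<'E'
from h import *
np.set_printoptions(precision=4,suppress=True)
c=ctrl.read_camera("top")
np.savez("top3.npz",**{k:np.array(c[k]) for k in("pixels","depth","fx","fy","cx","cy","D","xyz","rotation")})
cv2.imwrite("pics/top3.png",cv2.resize(cv2.cvtColor(c["pixels"][150:300,340:500],cv2.COLOR_RGB2BGR),(640,600),interpolation=cv2.INTER_CUBIC))
for q in("timer","button_top","timer_back","spice_shelf","stop_bar","salt_shaker","pepper_mill"):
        for f in("tip_of","spot_in"):
            for d in getattr(ctrl,f)(q,c)[:2]: print(q,f,d["score"],np.array(d["at"]),world(c,d["at"]),world(c,d["at"],z=0)[:2])
E
```

```text
time: 3.08
eef_pos: [-0.1103, -0.5817, 0.2315]
tcp_rot: [0.977, 0.212, -0.0, 0.0]
contact_force: [-0.7, -1.1, -0.0]
opening: 0.999
finger_force: 0.0
timer tip_of 0.75 [421.5 240.3] [ 0.4581 -0.1027  0.0411] [ 0.4801 -0.1117]
timer tip_of 0.34 [208.9 227.4] [0.4688 0.4452 0.0444] [0.4931 0.4595]
timer spot_in 0.65 [423.6 237.6] [ 0.4651 -0.1082  0.0429] [ 0.4884 -0.1179]
button_top tip_of 0.66 [422.7 241.1] [ 0.4566 -0.1059  0.0397] [ 0.4778 -0.1148]
button_top spot_in 0.61 [423.7 243.3] [ 0.4518 -0.1087  0.0371] [ 0.4713 -0.117 ]
timer_back tip_of 0.62 [406.6 225. ] [ 0.4899 -0.0631  0.0609] [ 0.5251 -0.0743]
timer_back spot_in 0.96 [418.8 236.2] [ 0.469  -0.0963  0.0423] [ 0.4921 -0.1053]
spice_shelf tip_of 0.75 [402.9 215.9] [ 0.5541 -0.0658 -0.0011] [ 0.5534 -0.0656]
spice_shelf spot_in 0.92 [417.  197.2] [ 0.5008 -0.0706  0.1741] [ 0.6164 -0.1082]
stop_bar tip_of 0.72 [404.5 214.8] [ 0.5578 -0.0703 -0.0011] [ 0.5571 -0.0701]
stop_bar tip_of 0.48 [250.2 248.7] [0.4144 0.33   0.0414] [0.4348 0.3385]
stop_bar spot_in 0.98 [412.6 206.5] [ 0.5592 -0.0858  0.0406] [ 0.585 -0.094]
stop_bar spot_in 0.46 [418.4 238.6] [ 0.4637 -0.0955  0.0391] [ 0.4848 -0.1038]
salt_shaker tip_of 0.72 [359.5 226.7] [0.5001 0.0546 0.0248] [0.5142 0.053 ]
salt_shaker spot_in 0.7 [359.2 220.2] [0.5038 0.0572 0.0522] [0.5344 0.0539]
salt_shaker spot_in 0.22 [420.6 236.3] [ 0.4703 -0.1014  0.0398] [ 0.492  -0.1101]
pepper_mill tip_of 0.66 [331.9 231.3] [0.4719 0.1263 0.0452] [0.4968 0.1266]
pepper_mill spot_in 0.84 [331.9 220.3] [0.4783 0.1272 0.0899] [0.5308 0.1279]
pepper_mill spot_in 0.62 [376.8 172.8] [0.5096 0.0313 0.252 ] [0.696  0.0035]
```

View pics/top3.png

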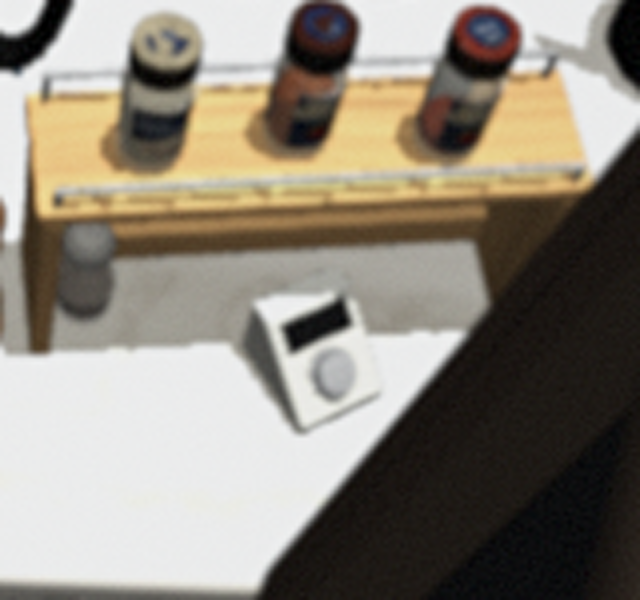

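```bash
cat > pc.py <<'E'
from h import *
def cloud(c):
    K=np.array([[float(c["fx"]),0,float(c["cx"])],[0,float(c["fy"]),float(c["cy"])],[0,0,1]])
    v,u=np.mgrid[0:400,0:640]; p=np.stack([u.ravel(),v.ravel()],1).astype(float)[:,None]
    n=cv2.undistortPoints(p,K,np.array(c["D"],float))[:,0]; d=np.asarray(c["depth"]).ravel()[:,None]
    P=np.array(c["xyz"])+(np.hstack([n,np.ones((len(n),1))])*d)@rot(c).T
    P[d[:,0]==0]=np.nan; return P.reshape(400,640,3)
def shelf(P):
    # box: [x0,x1,y0,y1,z0,z1]
    sel=lambda b:P[(P[...,0]>b[0])&(P[...,0]<b[1])&(P[...,1]>b[2])&(P[...,1]<b[3])&(P[...,2]>b[4])&(P[...,2]<b[5])]
    return sel
def face(P,b):
    sel=shelf(P); Q=sel(b); ok=np.ones(len(Q),bool)
    # face plane: RANSAC with known 40 deg tilt from vertical
    best=0;rng=np.random.default_rng(0)
    for _ in range(800):
        a=Q[rng.choice(len(Q),3,0)]; n=np.cross(a[1]-a[0],a[2]-a[0]); l=np.linalg.norm(n)
        if l<1e-6: continue
        n/=l; n*=np.sign(n[2]) or 1
        if abs(n[2]-np.cos(np.radians(40)))>.08: continue
        k=np.abs((Q-a[0])@n)<.002
        if k.sum()>best: best=k.sum();ok=k
    I=Q[ok]; m=I.mean(0); n=np.linalg.svd(I-m)[2][2]; n*=np.sign(n[2])
    return Q,I,m,n
E
python3 - <<'E'
from pc import *
np.set_printoptions(precision=4,suppress=True)
c=np.load("top3.npz"); P=cloud(c); sel=shelf(P)
b=sel((.40,.66,-.26,.12,.165,.182)); print("board n",len(b),cv2.minAreaRect(b[:,:2].astype(np.float32)*1000), b[:,2].mean())
fr=sel((.52,.6,-.17,.02,.015,.04)); vx,vy,x0,y0=cv2.fitLine(fr[:,:2].astype(np.float32),cv2.DIST_HUBER,0,.01,.01).ravel(); print("bar",len(fr),vx,vy,x0,y0,fr.std(0))
Q,I,m,n=face(P,(.40,.52,-.18,-.04,.008,.075)); print("face",len(Q),len(I),m,n,"yaw",np.degrees(np.arctan2(-n[1],-n[0])))
print(cv2.minAreaRect(Q[:,:2].astype(np.float32)*1000),Q.min(0),Q.max(0))
E
```

```text
board n 3170 ((581.0079345703125, -68.49813842773438), (183.9365234375, 334.78125), 5.101409435272217) 0.17452998512983242
bar 353 0.10766727 -0.994187 0.56037754 -0.089869425 [0.0061 0.0544 0.0077]
face 911 384 [ 0.4668 -0.0996  0.0392] [-0.5809 -0.2869  0.7618] yaw 26.28234490562278
((472.28582763671875, -98.1934814453125), (76.6656494140625, 65.78157806396484), 27.816444396972656) [ 0.4242 -0.1431  0.0081] [ 0.517  -0.0546  0.0667]
```

```bash
cat > go.py <<'E'
import sys
from h import *
# usage: go.py x y z toolx_yaw_deg -> remaining tool shift / turn
t=list(map(float,sys.argv[1:])); s=ctrl.get_state(); M=R.from_quat(s["tcp_rot"]).as_matrix()
d=M.T@(np.array(t[:3])-s["eef_pos"]); yaw=np.degrees(np.arctan2(M[1,0],M[0,0]))
print("shift mm",(d*1e3).round(1),"turn",round(yaw-t[3],1),"tilt",M[:,2].round(3),"pos",s["eef_pos"].round(4),"yaw",round(yaw,1),"F",s["contact_force"].round(1),"q6",s["qpos"][5].round(2))
E
python3 -m inch '[[0,0.17,0.11,0,0],[0,0.17,0.11,0,0],[0,0.17,0.11,0,0],[0,0.17,0.11,0,0],[0,0.17,0.11,0,0]]'
python3 -m inch '[[0,0.178,-0.103,0,0],[0,0.178,-0.103,0,0],[0,0.178,-0.103,0,0],[0,0.178,-0.103,0,0],[0,0.178,-0.103,0,0]]'
python3 -m inch '[[0,0.178,-0.103,0,0],[0,0.178,-0.103,0,0],[0,0.178,-0.103,0,0],[0,0.178,-0.103,0,0],[0,0.178,-0.103,0,0]]'
python3 go.py 0.448 -0.1105 0.12 27
python3 - <<'E'
from pc import *
np.set_printoptions(precision=4,suppress=True)
P=cloud(np.load("top3.npz")); sel=shelf(P)
for y in np.arange(-.2,.07,.03):
    a=sel((.40,.6,y,y+.01,.165,.178)); f=sel((.50,.6,y,y+.01,.015,.04))
    print(round(y+.005,3),"board front",a[:,0].min() if len(a) else None,"bar",np.median(f[:,0]) if len(f) else None,len(f))
E
```

```text
time: 4.25
eef_pos: [0.0947, -0.6119, 0.2315]
tcp_rot: [0.977, 0.212, 0.0, 0.0]
contact_force: [0.1, -0.8, -0.9]
opening: 0.998
finger_force: 0.0
time: 4.67
eef_pos: [0.2125, -0.4424, 0.2312]
tcp_rot: [0.977, 0.212, 0.0, -0.0]
contact_force: [0.7, -0.1, -0.2]
opening: 1.0
finger_force: 0.0
time: 5.08
eef_pos: [0.3315, -0.2748, 0.2316]
tcp_rot: [0.977, 0.212, 0.0, 0.0]
contact_force: [0.6, -0.1, 0.0]
opening: 0.993
finger_force: 0.0
shift mm [ 174.1 -101.3  111.6] turn -2.5 tilt [ 0.001 -0.001 -1.   ] pos [ 0.3315 -0.2748  0.2316] yaw 24.5 F [ 0.6 -0.1  0. ] q6 0.21
-0.195 board front 0.5027667569256355 bar 0.5705410898146335 18
-0.165 board front 0.5014716593983723 bar 0.5678007967637867 16
-0.135 board front 0.49726001743525444 bar 0.565390053538194 18
-0.105 board front 0.4956340484870175 bar 0.5621669767366919 21
-0.075 board front 0.4922205195737916 bar 0.558930489091747 19
-0.045 board front 0.4886799335705067 bar 0.5557983379244452 20
-0.015 board front 0.4847390209103411 bar 0.5528394809733183 16
0.015 board front 0.4815547759309751 bar 0.5496016059294102 19
0.045 board front 0.4790828573278228 bar 0.5013511210653423 16
0.075 board front 0.4756835867760579 bar None 0
```

```bash
python3 -m inch '[[0,0.174,-0.101,0.02,-2.5],[0,0.174,-0.101,0.02,-2.5],[0,0.174,-0.101,0.05,-2.5],[0,0.174,-0.101,0.08,-2.5],[0,0.174,-0.101,0.11,-2.5]]'
python3 -m inch '[[0,0,0,0,0],[0,0,0,0,0]]'
python3 go.py 0.448 -0.1105 0.004 27
python3 - <<'E'
from h import *
c=ctrl.read_camera("scene")
cv2.imwrite("pics/scene2.png",cv2.resize(cv2.cvtColor(c["pixels"][110:250,290:450],cv2.COLOR_RGB2BGR),(640,560),interpolation=cv2.INTER_CUBIC))
E
```

```text
time: 5.5
eef_pos: [0.4382, -0.1284, 0.1532]
tcp_rot: [0.972, 0.235, 0.003, 0.003]
contact_force: [-0.1, 0.0, -0.4]
opening: 0.998
finger_force: 0.0
time: 5.67
eef_pos: [0.4339, -0.1281, 0.1487]
tcp_rot: [0.972, 0.235, -0.002, -0.002]
contact_force: [0.2, -0.2, 0.6]
opening: 1.0
finger_force: 0.0
shift mm [ 21.   -8.6 144.7] turn 0.2 tilt [-0.004  0.002 -1.   ] pos [ 0.4339 -0.1281  0.1487] yaw 27.2 F [ 0.2 -0.2  0.6] q6 0.58
```

View pics/scene2.png

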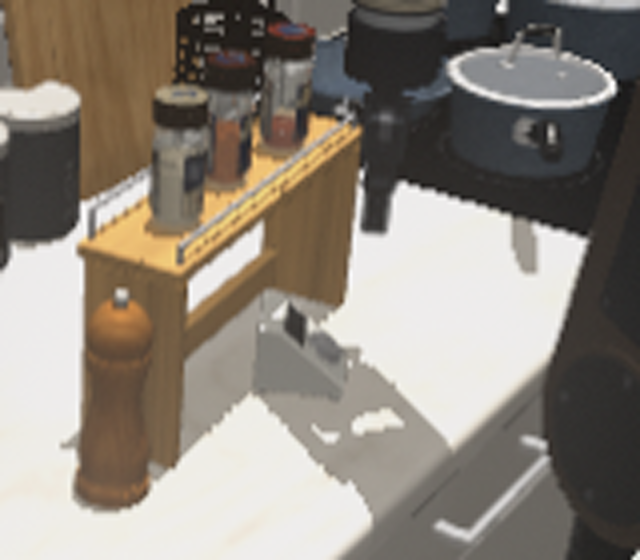

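```bash
python3 -m inch '[[0,0.015,-0.009,0.02,0],[0,0.015,-0.009,0.06,0],[0,0.015,-0.009,0.10,0],[0,0.015,-0.009,0.13,0],[0,0.015,-0.009,0.13,0]]'
python3 -m inch '[[0,0,0,0,0],[0,0,0,0,0]]'
python3 go.py 0.4429 -0.1132 -0.003 27
```

```text
time: 6.13
eef_pos: [0.4405, -0.1147, 0.0168]
tcp_rot: [0.973, 0.232, -0.004, -0.003]
contact_force: [-1.3, 0.5, -0.5]
opening: 1.002
finger_force: 0.0
time: 6.3
eef_pos: [0.4463, -0.117, 0.0236]
tcp_rot: [0.973, 0.233, 0.002, 0.002]
contact_force: [-0.2, -0.3, 0.8]
opening: 0.996
finger_force: 0.0
shift mm [-1.4 -5.1 26.6] turn -0.1 tilt [ 0.005 -0.002 -1.   ] pos [ 0.4463 -0.117   0.0236] yaw 26.9 F [-0.2 -0.3  0.8] q6 0.62
```

```bash
python3 -m inch '[[0,-0.001,-0.004,0.006,0],[0,-0.001,-0.004,0.012,0],[0,-0.001,-0.004,0.018,0],[0,-0.001,-0.004,0.022,0],[0,-0.001,-0.004,0.022,0]]'
python3 -m inch '[[0,0,0,0,0],[0,0,0,0,0],[0,0,0,0,0]]'
python3 go.py 0.4429 -0.1132 -0.003 27
```

```text
time: 6.72
eef_pos: [0.4408, -0.1116, -0.002]
tcp_rot: [0.972, 0.234, -0.001, -0.0]
contact_force: [-1.0, 0.3, -1.3]
opening: 0.998
finger_force: 0.0
time: 6.97
eef_pos: [0.4417, -0.112, -0.0011]
tcp_rot: [0.972, 0.234, 0.0, 0.0]
contact_force: [0.2, 0.7, -0.1]
opening: 0.995
finger_force: 0.0
shift mm [0.6 1.6 1.9] turn 0.0 tilt [ 0. -0. -1.] pos [ 0.4417 -0.112  -0.0011] yaw 27.0 F [ 0.2  0.7 -0.1] q6 0.63
```

Now grip at 20 N.

```bash
python3 -m inch '[[0.15,0,0.0015,0,0],[0.4,0,0.0015,0,0],[0.4,0,0.0015,0,0],[0.4,0,0.0015,0,0],[0.4,0,0.0015,0,0]]' 20
python3 -m inch '[[0.4,0,0,0,0],[0.4,0,0,0,0],[0.4,0,0,0,0]]'
```

```text
time: 7.38
eef_pos: [0.4426, -0.1136, -0.0008]
tcp_rot: [0.972, 0.234, 0.0, 0.0]
contact_force: [-0.1, -1.0, 2.4]
opening: 0.739
finger_force: 22.4
time: 7.63
eef_pos: [0.4426, -0.1136, -0.0008]
tcp_rot: [0.972, 0.234, 0.0, 0.0]
contact_force: [-0.2, -0.6, 3.5]
opening: 0.739
finger_force: 22.6
```

```bash
python3 -m inch '[[0.4,-0.002,0.005,0,4],[0.4,-0.004,0.01,0,8],[0.4,-0.006,0.015,0,12],[0.4,-0.008,0.02,0,16],[0.4,-0.009,0.0245,0,21]]'
python3 -m inch '[[0.4,0,0,0,0],[0.4,0,0,0,0],[0.4,0,0,0,0]]'
python3 go.py 0.4456 -0.1395 -0.001 5.7
python3 - <<'E'
from pc import *
np.set_printoptions(precision=4,suppress=True)
for n in ("scene","top"):
    c=ctrl.read_camera(n);P=cloud(c);Q=shelf(P)((.40,.56,-.21,-.07,.008,.075));print(len(Q))
    if n=="scene": cv2.imwrite("pics/scene3.png",cv2.resize(cv2.cvtColor(c["pixels"][110:250,290:450],cv2.COLOR_RGB2BGR),(640,560),interpolation=cv2.INTER_CUBIC))
E
```

```text
time: 8.05
eef_pos: [0.4456, -0.1394, -0.0008]
tcp_rot: [0.999, 0.051, 0.0, -0.0]
contact_force: [0.0, 0.4, 5.1]
opening: 0.739
finger_force: 22.7
time: 8.3
eef_pos: [0.4457, -0.1395, -0.0009]
tcp_rot: [0.999, 0.053, 0.001, 0.0]
contact_force: [-0.8, -1.8, 5.4]
opening: 0.738
finger_force: 22.7
shift mm [-0.1  0.   0.1] turn 0.4 tilt [ 0.001 -0.001 -1.   ] pos [ 0.4457 -0.1395 -0.0009] yaw 6.1 F [-0.8 -1.8  5.4] q6 0.94
524
0
```

View pics/scene3.png

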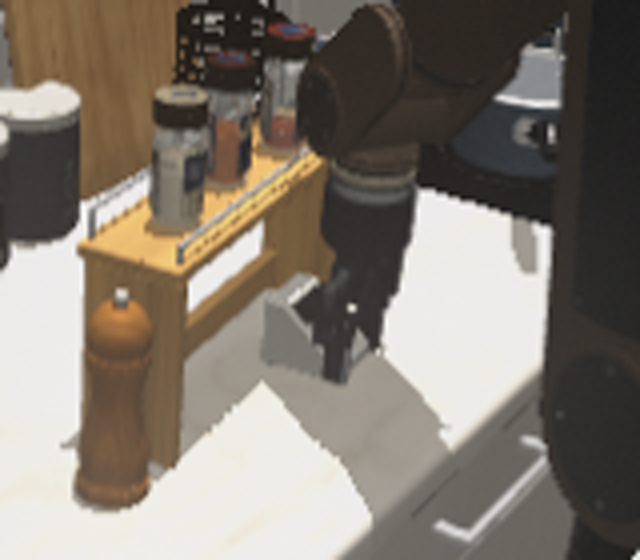

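```bash
python3 -m inch '[[0.4,0.003,0,-0.0005,0.4],[0.4,0.005,0,-0.0005,0.4],[0.4,0.008,0,-0.0005,0.4],[0.4,0.008,0,-0.0005,0.4],[0.4,0.008,0,-0.0005,0.4]]'
python3 -m inch '[[0.2,0,0,0,0],[0.1,0,0,0,0],[0,0,0,0,0],[0,0,0,0,0],[0,0,0,0,0]]'
python3 go.py 0.4456 -0.1395 -0.001 5.7
python3 -m inch '[[0,-0.005,0,-0.005,0],[0,-0.015,0,-0.02,0],[0,-0.025,0,-0.04,0],[0,-0.035,0,-0.07,0],[0,-0.045,0,-0.09,0]]'
python3 go.py 0.4456 -0.1395 -0.001 5.7
```

```text
time: 8.82
eef_pos: [0.4534, -0.138, -0.0008]
tcp_rot: [0.999, 0.049, 0.0, -0.0]
contact_force: [0.5, 0.7, 3.2]
opening: 0.739
finger_force: 22.6
time: 9.23
eef_pos: [0.4527, -0.1381, -0.0012]
tcp_rot: [0.999, 0.049, -0.0, -0.0]
contact_force: [-0.9, 0.6, -0.3]
opening: 1.002
finger_force: 0.0
shift mm [-7.2  0.7 -0.2] turn -0.1 tilt [-0.001  0.001 -1.   ] pos [ 0.4527 -0.1381 -0.0012] yaw 5.6 F [-0.9  0.6 -0.3] q6 0.96
time: 9.65
eef_pos: [0.408, -0.143, 0.0911]
tcp_rot: [0.999, 0.049, 0.0, 0.0]
contact_force: [0.7, -0.3, -0.0]
opening: 0.997
finger_force: 0.0
shift mm [37.7  0.2 92.2] turn -0.1 tilt [ 0.001 -0.001 -1.   ] pos [ 0.408  -0.143   0.0911] yaw 5.6 F [ 0.7 -0.3 -0. ] q6 0.9
```

```bash
python3 -m inch '[[1,0,0,0,-7],[1,0,0,0,-14],[1,0,0,0,-21],[1,0,0,0,-28],[1,0,0,0,-35]]' 40
python3 -m inch '[[1,0,0,0,-7],[1,0,0,0,-14],[1,0,0,0,-21],[1,0,0,0,-28],[1,0,0,0,-35]]'
python3 -m inch '[[1,0,0,0,-7],[1,0,0,0,-14],[1,0,0,0,-20],[1,0,0,0,-20],[1,0,0,0,-20]]'
python3 go.py 0.408 -0.143 0.011 95.7
python3 - <<'E'
from pc import *
np.set_printoptions(precision=4,suppress=True)
c=ctrl.read_camera("scene");P=cloud(c);Q=shelf(P)((.40,.54,-.21,-.06,.006,.05));print(len(Q))
Q=Q.astype(np.float32)
# side facing +y: fit its line
L=Q[Q[:,2]<.03]; print(cv2.fitLine(L[:,:2],cv2.DIST_HUBER,0,.01,.01).ravel(), L.min(0),L.max(0))
cv2.imwrite("pics/scene4.png",cv2.resize(cv2.cvtColor(c["pixels"][110:250,290:450],cv2.COLOR_RGB2BGR),(640,560),interpolation=cv2.INTER_CUBIC))
E
```

```text
time: 10.07
eef_pos: [0.408, -0.1427, 0.0895]
tcp_rot: [0.937, 0.35, 0.0, 0.0]
contact_force: [-0.3, 0.2, 0.3]
opening: 0.297
finger_force: 0.0
time: 10.48
eef_pos: [0.4079, -0.1427, 0.0894]
tcp_rot: [0.788, 0.615, -0.0, -0.0]
contact_force: [0.6, -0.1, 0.3]
opening: 0.001
finger_force: 0.0
time: 10.9
eef_pos: [0.4081, -0.1427, 0.0894]
tcp_rot: [0.673, 0.74, 0.0, 0.0]
contact_force: [0.3, 0.2, -0.8]
opening: -0.002
finger_force: 0.0
shift mm [-0.3 -0.1 78.4] turn -0.3 tilt [ 0. -0. -1.] pos [ 0.4081 -0.1427  0.0894] yaw 95.4 F [ 0.3  0.2 -0.8] q6 -0.67
351
[ 0.8904  0.4552  0.4763 -0.1116] [ 0.4069 -0.1934  0.006 ] [ 0.5283 -0.0745  0.0299]
```

View pics/scene4.png

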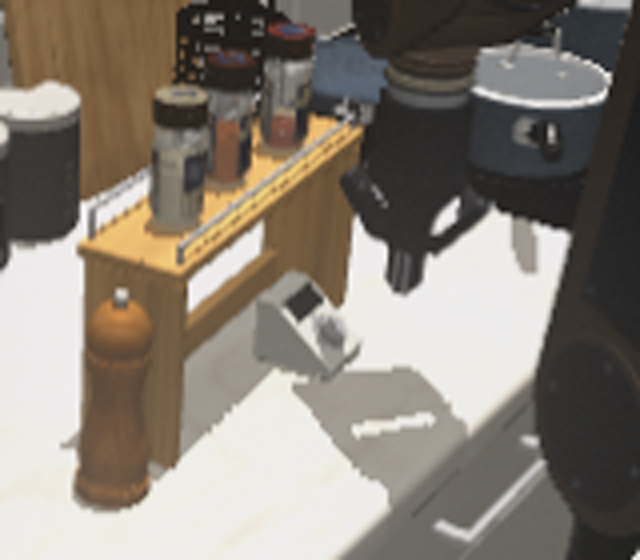

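```bash
cat > tm.py <<'E'
from pc import *
np.set_printoptions(precision=4,suppress=True)
S=np.array([.558,-.068]);ex=np.array([.995,.0993]);ey=np.array([-.0993,.995])
for n in("scene","top"):
    c=ctrl.read_camera(n);P=cloud(c)
    rel=P[...,:2]-S; sx=rel@ex; sy=rel@ey
    m=(sx>-.15)&(sx<-.003)&(sy>-.12)&(sy<0.0)&(P[...,2]>.008)&(P[...,2]<.07)
    L=np.stack([sx[m],sy[m],P[...,2][m]],1); print(n,len(L))
    if len(L)<40: continue
    G=np.stack([sx,sy,P[...,2]],-1)
    Q,I,mm,nn=face(G,(-.15,-.003,-.12,0.0,.008,.07)); print(" face",len(I),mm,nn,"rel yaw",np.degrees(np.arctan2(-nn[1],-nn[0])))
    print(" rect",cv2.minAreaRect((L[:,:2]*1000).astype(np.float32)))
    for z0 in(.01,.03,.05):
        k=L[(L[:,2]>z0)&(L[:,2]<z0+.01)]; print(" z",z0,len(k),k.min(0),k.max(0))
    for q in("button_top","timer_back","timer"):
        for d in ctrl.tip_of(q,c)[:1]:
            w=world(c,d["at"],z={"button_top":.038,"timer_back":.03,"timer":0}[q])[:2]-S; print(" ",q,d["score"],w@ex,w@ey)
E
python3 tm.py
```

```text
scene 465
 face 154 [-0.0853 -0.049   0.0402] [-0.6541  0.0309  0.7557] rel yaw -2.704902791027443
 rect ((-60.06770324707031, -55.520103454589844), (109.62736511230469, 112.89730834960938), 89.25743865966797)
 z 0.01 82 [-0.1155 -0.0853  0.0103] [-0.003  -0.0014  0.0199]
 z 0.03 81 [-0.112  -0.0901  0.0302] [-0.0033 -0.0209  0.04  ]
 z 0.05 67 [-0.0778 -0.0884  0.0502] [-0.0408 -0.023   0.0598]
  button_top 0.38 -0.10159495094017722 -0.053235732967227105
  timer_back 0.57 -0.0433106148394499 -0.06165572941557361
  timer 0.8 -0.09583709689958578 -0.036541778326431636
top 0
```

```bash
python3 -m inch '[[0.4,0.002,-0.005,0,-0.3],[0.4,0.002,-0.005,0.02,-0.3],[0.4,0.002,-0.005,0.05,-0.3],[0.4,0.002,-0.005,0.075,-0.3],[0.4,0.002,-0.005,0.086,-0.3]]'
python3 -m inch '[[0.4,0,0,0,0],[0.4,0,0,0,0],[0.4,0,0,0,0]]'
cat > sf.py <<'E'
from h import *
s=ctrl.get_state();d=s["eef_pos"][:2]-[.558,-.068]
print("sx",round(d@[.995,.0993],4),"sy",round(d@[-.0993,.995],4),"z",s["eef_pos"][2].round(4),"F",s["contact_force"].round(1),"op",round(s["opening"],2),"t",s["time"])
E
python3 sf.py; python3 go.py 0.4 -0.143 0.003 95.7
```

```text
time: 11.62
eef_pos: [0.4008, -0.1398, 0.0004]
tcp_rot: [0.67, 0.743, -0.0, -0.003]
contact_force: [-1.1, 1.4, 0.1]
opening: 0.6
finger_force: 0.0
time: 11.87
eef_pos: [0.4039, -0.1417, 0.0041]
tcp_rot: [0.67, 0.743, 0.0, 0.001]
contact_force: [-0.1, -0.7, 0.6]
opening: 0.6
finger_force: 0.0
sx -0.1607 sy -0.058 z 0.0041 F [-0.1 -0.7  0.6] op 0.6 t 11.8667
shift mm [-0.9 -4.   1.1] turn 0.2 tilt [ 0.001 -0.001 -1.   ] pos [ 0.4039 -0.1417  0.0041] yaw 95.9 F [-0.1 -0.7  0.6] q6 -0.68
```

```bash
python3 -m inch '[[0.4,0,0.004,0,0],[0.4,0,0.008,0,0],[0.4,0,0.012,0,0],[0.4,0,0.016,0,0],[0.4,0,0.020,0,0]]'
python3 -m inch '[[0.4,0,0.004,0,0],[0.4,0,0.008,0,0],[0.4,0,0.012,0,0],[0.4,0,0.016,0,0],[0.4,0,0.020,0,0]]'
python3 -m inch '[[0.4,0,0.001,0,0],[0.4,0,0.002,0,0],[0.4,0,0.003,0,0],[0.4,0,0.003,0,0]]'
python3 sf.py; python3 tm.py
```

```text
time: 12.28
eef_pos: [0.424, -0.1394, 0.0037]
tcp_rot: [0.67, 0.743, 0.0, 0.001]
contact_force: [-0.9, 0.1, 1.0]
opening: 0.602
finger_force: 0.4
time: 12.7
eef_pos: [0.4434, -0.137, 0.0032]
tcp_rot: [0.67, 0.743, -0.0, -0.0]
contact_force: [-0.2, -0.1, 0.0]
opening: 0.602
finger_force: 0.4
time: 13.03
eef_pos: [0.446, -0.1368, 0.0031]
tcp_rot: [0.67, 0.743, 0.0, -0.0]
contact_force: [-0.7, 0.1, -0.1]
opening: 0.599
finger_force: 0.0
sx -0.1182 sy -0.0573 z 0.0031 F [-0.7  0.1 -0.1] op 0.6 t 13.0333
scene 546
 face 129 [-0.0478 -0.0463  0.0429] [-0.6597  0.0223  0.7512] rel yaw -1.938895995969997
 rect ((-77.11197662353516, -57.46255874633789), (144.73452758789062, 70.68974304199219), 1.9212138652801514)
 z 0.01 77 [-0.1493 -0.064   0.0102] [-0.0091 -0.0218  0.02  ]
 z 0.03 92 [-0.1498 -0.0701  0.0301] [-0.0085 -0.0209  0.0399]
 z 0.05 89 [-0.1492 -0.0911  0.0501] [-0.0063 -0.0239  0.06  ]
  button_top 0.38 -0.05550209259965949 -0.06559905445816926
  timer_back 0.95 -0.004087853732258121 -0.04639739233123207
  timer 0.6 -0.05789084684062397 -0.04861229077148158
top 0
```

```bash
python3 -m inch '[[0.4,0,0.001,0,0],[0.4,0,0.002,0,0],[0.4,0,0.003,0,0],[0.4,0,0.003,0,0]]'
python3 sf.py
python3 -m inch '[[0.4,0,0.0005,0,0],[0.4,0,0.001,0,0],[0.4,0,0.0015,0,0],[0.4,0,0.0015,0,0]]'
python3 sf.py
```

```text
time: 13.62
eef_pos: [0.4492, -0.1365, 0.0032]
tcp_rot: [0.67, 0.743, 0.0, 0.0]
contact_force: [-0.1, -0.0, -0.2]
opening: 0.599
finger_force: 0.0
sx -0.1151 sy -0.0574 z 0.0032 F [-0.1 -0.  -0.2] op 0.6 t 13.6167
time: 13.95
eef_pos: [0.4506, -0.1363, 0.0032]
tcp_rot: [0.67, 0.743, 0.0, 0.0]
contact_force: [-0.0, 0.0, -0.5]
opening: 0.603
finger_force: 0.0
sx -0.1137 sy -0.0573 z 0.0032 F [-0.   0.  -0.5] op 0.6 t 13.95
```

```bash
python3 -m inch '[[0.4,0,0.001,0,0],[0.4,0,0.002,0,0],[0.4,0,0.002,0,0],[0.4,0,0.002,0,0]]'
python3 sf.py
python3 tm.py; python3 - <<'E'
from h import *
c=ctrl.read_camera("scene")
cv2.imwrite("pics/scene5.png",cv2.resize(cv2.cvtColor(c["pixels"][140:220,320:420],cv2.COLOR_RGB2BGR),(700,560),interpolation=cv2.INTER_CUBIC))
E
```

```text
time: 14.28
eef_pos: [0.4513, -0.1362, 0.0032]
tcp_rot: [0.669, 0.743, -0.001, -0.001]
contact_force: [-5.3, -1.2, 4.6]
opening: 0.601
finger_force: 3.4
sx -0.1129 sy -0.0573 z 0.0032 F [-5.3 -1.2  4.6] op 0.6 t 14.2833
scene 567
 face 116 [-0.0441 -0.0446  0.0433] [-0.6104  0.0509  0.7905] rel yaw -4.7629811147053305
 rect ((-75.32381439208984, -56.27643966674805), (147.73678588867188, 67.14412689208984), 3.227416515350342)
 z 0.01 76 [-0.1472 -0.0696  0.0101] [-0.0052 -0.023   0.0198]
 z 0.03 92 [-0.1498 -0.0669  0.03  ] [-0.0042 -0.0223  0.04  ]
 z 0.05 95 [-0.1486 -0.0874  0.05  ] [-0.0039 -0.0227  0.0595]
  button_top 0.43 -0.05935252757504975 -0.05776812726830854
  timer_back 0.68 -0.004603725457600597 -0.052943072576582886
  timer 0.85 -0.053590155730209685 -0.05408711768416324
top 0
```

View pics/scene5.png

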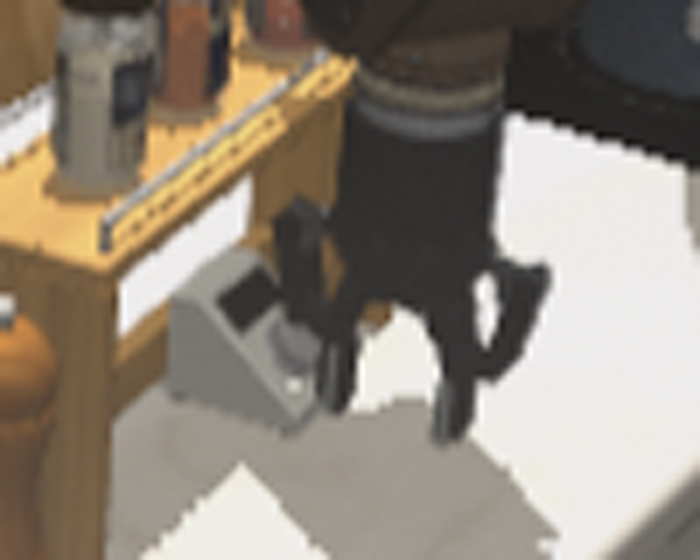

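```bash
python3 -m inch '[[0.4,0,-0.003,0,0],[0.4,0,-0.012,0,0],[0.4,0,-0.03,-0.01,0],[0.3,0,-0.04,-0.03,0],[0,0,-0.04,-0.05,0]]'
python3 -m inch '[[0,0,0,0,0],[0,0,0,0,0],[0,0,0,0,0]]'
python3 sf.py; python3 tm.py; python3 go.py 0.4 -0.1 0.05 95.7
python3 - <<'E'
from h import *
c=ctrl.read_camera("scene")
cv2.imwrite("pics/scene6.png",cv2.resize(cv2.cvtColor(c["pixels"][140:220,320:420],cv2.COLOR_RGB2BGR),(700,560),interpolation=cv2.INTER_CUBIC))
E
```

```text
time: 15.0
eef_pos: [0.4094, -0.1391, 0.052]
tcp_rot: [0.67, 0.742, -0.0, -0.002]
contact_force: [1.0, -0.2, -1.4]
opening: 0.823
finger_force: 0.0
time: 15.25
eef_pos: [0.4123, -0.1401, 0.0528]
tcp_rot: [0.67, 0.743, 0.0, -0.0]
contact_force: [-1.3, 0.3, -0.1]
opening: 1.001
finger_force: 0.0
sx -0.1521 sy -0.0572 z 0.0528 F [-1.3  0.3 -0.1] op 1.0 t 15.25
scene 448
 face 148 [-0.0457 -0.0523  0.041 ] [-0.643  -0.012   0.7657] rel yaw 1.066200106905331
 rect ((-55.70555877685547, -53.37620162963867), (106.57462310791016, 74.6365966796875), 1.0036126375198364)
 z 0.01 78 [-0.0778 -0.0865  0.0101] [-0.0059 -0.021   0.02  ]
 z 0.03 80 [-0.0714 -0.0883  0.03  ] [-0.003  -0.0202  0.0399]
 z 0.05 60 [-0.0393 -0.0901  0.0502] [-0.0053 -0.0228  0.0599]
  button_top 0.48 -0.0410773330108807 -0.0869047645211494
  timer_back 0.63 0.010751338575549317 -0.07497151726438742
  timer 0.57 -0.034519373606276375 -0.040354159573996
top 0
shift mm [40.9 -8.   2.3] turn 0.2 tilt [-0.002  0.001 -1.   ] pos [ 0.4122 -0.1399  0.0523] yaw 95.9 F [-0.1  0.3  0.4] q6 -0.66
```

View pics/scene6.png

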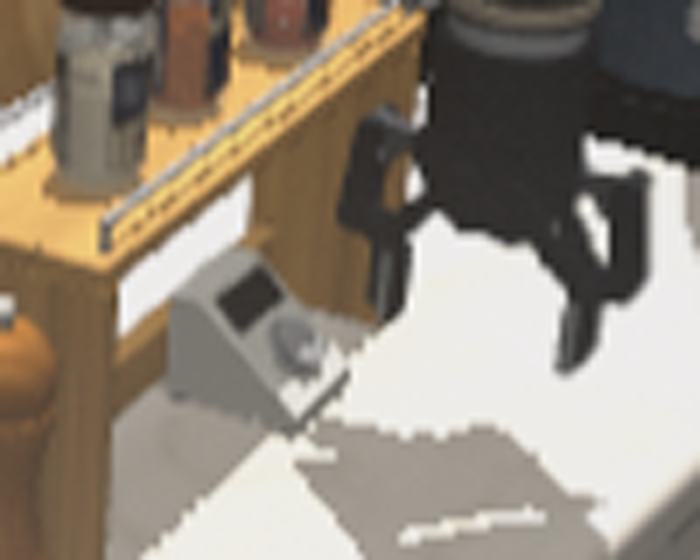

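```bash
python3 - <<'E'
from pc import *
np.set_printoptions(precision=1,suppress=True)
c=ctrl.read_camera("scene");P=cloud(c);s=ctrl.get_state();M=R.from_quat(s["tcp_rot"]).as_matrix()
T=((P-s["eef_pos"])@M)*1e3
for h in range(-2,180,8):
    k=T[(-T[...,2]>=h)&(-T[...,2]<h+8)&(abs(T[...,0])<50)&(abs(T[...,1])<95)]
    f=k[k[:,1]>0]
    if len(k): print(h,len(k),"y",np.percentile(k[:,1],[2,98]),"x at y max",np.median(k[k[:,1]>np.percentile(k[:,1],95),0]))
E
```

```text
6 1 y [42.5 42.5] x at y max nan
14 14 y [-56.6  51.2] x at y max 3.957435507732564
22 22 y [-58.1  54.5] x at y max 6.276649453215551
30 25 y [-58.1  52. ] x at y max 9.795916066553522
38 27 y [-57.3  53.8] x at y max 7.263967516107547
46 18 y [-57.   57.7] x at y max 5.142095214396719
54 36 y [-70.7  68.4] x at y max 12.525502026658177
62 73 y [-75.3  71.4] x at y max 11.72739646736539
70 77 y [-74.3  67.8] x at y max 11.72414198655349
78 88 y [-72.8  67.4] x at y max 13.191263617100867
86 61 y [-72.7  63.6] x at y max 13.5583569658853
94 81 y [-71.6  66.4] x at y max 13.524319636185615
102 109 y [-70.3  64.7] x at y max 12.458894613258163
110 132 y [-68.1  86.5] x at y max -22.940490811957183
118 65 y [-38.8  94.1] x at y max -23.537066284014372
126 46 y [-38.1  34.3] x at y max 22.120548093554188
134 76 y [-37.5  93.5] x at y max 30.058944062414643
142 61 y [-38.3  29.2] x at y max 22.219516166965732
150 57 y [-38.6  32.2] x at y max 17.844365201332618
158 54 y [-38.   26.1] x at y max 26.48272390724101
166 86 y [-38.3  29.5] x at y max 20.325529823424336
174 46 y [-32.8  22.3] x at y max 24.21237175993694
  return _methods._mean(a, axis=axis, dtype=dtype,
  ret = ret.dtype.type(ret / rcount)
```

```bash
python3 -m inch '[[0,0.002,0,0.008,0],[0,0.002,0,0.0165,0],[0,0.002,0.01,0.0165,0],[0,0.002,0.02,0.0165,0],[0,0.002,0.0285,0.0195,0]]'
python3 -m inch '[[0,0,0,0,0],[0,0,0,0,0],[0,0,0,0,0]]'
python3 sf.py
```

```text
time: 16.02
eef_pos: [0.4426, -0.1356, 0.0341]
tcp_rot: [0.67, 0.743, 0.0, 0.001]
contact_force: [1.1, -1.0, -0.1]
opening: 1.0
finger_force: 0.0
time: 16.27
eef_pos: [0.441, -0.1352, 0.0337]
tcp_rot: [0.67, 0.743, -0.0, -0.0]
contact_force: [-0.4, 0.2, 0.1]
opening: 1.001
finger_force: 0.0
sx -0.1231 sy -0.0553 z 0.0337 F [-0.4  0.2  0.1] op 1.0 t 16.2667
```

```bash
python3 -m inch '[[0,0,0.0015,0.002,0],[0,0,0.003,0.004,0],[0,0,0.004,0.006,0],[0,0,0.005,0.008,0],[0,0,0.005,0.008,0]]'
python3 sf.py
python3 -m inch '[[0,0,0.0006,0.0008,0],[0,0,0.0012,0.0016,0],[0,0,0.0018,0.0023,0],[0,0,0.0018,0.0023,0]]'
python3 sf.py
```

```text
time: 16.68
eef_pos: [0.4455, -0.1347, 0.0252]
tcp_rot: [0.67, 0.743, -0.0, -0.0]
contact_force: [-0.8, -0.5, 0.5]
opening: 1.003
finger_force: 0.0
sx -0.1185 sy -0.0552 z 0.0252 F [-0.8 -0.5  0.5] op 1.0 t 16.6833
time: 17.02
eef_pos: [0.4476, -0.1346, 0.0234]
tcp_rot: [0.67, 0.743, -0.0, -0.0]
contact_force: [-0.4, -0.1, -0.1]
opening: 1.002
finger_force: 0.0
sx -0.1164 sy -0.0553 z 0.0234 F [-0.4 -0.1 -0.1] op 1.0 t 17.0167
```

```bash
python3 -m inch '[[0,0,0.0006,0.0008,0],[0,0,0.0012,0.0015,0],[0,0,0.0012,0.0015,0]]'
python3 sf.py
python3 -m inch '[[0,0,0.0006,0.0008,0],[0,0,0.0012,0.0015,0],[0,0,0.0012,0.0015,0]]'
python3 sf.py
```

```text
time: 17.27
eef_pos: [0.4488, -0.1345, 0.0218]
tcp_rot: [0.67, 0.743, -0.0, -0.0]
contact_force: [0.1, 0.6, -0.1]
opening: 1.0
finger_force: 0.0
sx -0.1152 sy -0.0553 z 0.0218 F [ 0.1  0.6 -0.1] op 1.0 t 17.2667
time: 17.52
eef_pos: [0.45, -0.1344, 0.0205]
tcp_rot: [0.67, 0.743, -0.0, -0.0]
contact_force: [-2.2, 1.1, 1.9]
opening: 1.0
finger_force: 1.5
sx -0.1141 sy -0.0554 z 0.0205 F [-2.2  1.1  1.9] op 1.0 t 17.5167
```

```bash
python3 -m inch '[[0,0,0.0008,0.001,0],[0,0,0.0016,0.002,0],[0,0,0.0024,0.003,0],[0,0,0.0032,0.004,0],[0,0,0.0032,0.004,0]]'
python3 sf.py
python3 -m inch '[[0,0,0.0006,0.0008,0],[0,0,0.0012,0.0015,0],[0,0,0.0012,0.0015,0]]'
python3 sf.py
```

```text
time: 17.93
eef_pos: [0.4529, -0.1342, 0.017]
tcp_rot: [0.669, 0.743, -0.001, -0.001]
contact_force: [-7.0, 0.4, 10.3]
opening: 0.999
finger_force: 5.8
sx -0.1112 sy -0.0554 z 0.017 F [-7.   0.4 10.3] op 1.0 t 17.9333
time: 18.18
eef_pos: [0.4532, -0.1342, 0.0167]
tcp_rot: [0.669, 0.743, -0.002, -0.002]
contact_force: [-15.6, 1.0, 22.3]
opening: 1.001
finger_force: 13.4
sx -0.1108 sy -0.0555 z 0.0167 F [-15.6   1.   22.3] op 1.0 t 18.1833
```

```bash
python3 -m inch '[[0,0,-0.0004,-0.0005,0],[0,0,-0.0004,-0.0005,0],[0,0,-0.0004,-0.0005,0],[0,0,-0.0004,-0.0005,0],[0,0,-0.0004,-0.0005,0]]'
python3 -m inch '[[0,0,0,0,0],[0,0,0,0,0],[0,0,0,0,0],[0,0,0,0,0]]'
python3 sf.py
python3 -m inch '[[0,0,-0.001,-0.0012,0],[0,0,-0.002,-0.0024,0],[0,0,-0.004,-0.005,0],[0,0,-0.007,-0.009,0],[0,0,-0.012,-0.014,0]]'
python3 -m inch '[[0,0,-0.01,0,0],[0,0,-0.025,0,0],[0,0,-0.035,-0.01,0],[0,0,-0.035,-0.03,0],[0,0,-0.035,-0.05,0]]'
python3 sf.py; python3 tm.py
python3 - <<'E'
from h import *
c=ctrl.read_camera("scene")
cv2.imwrite("pics/scene7.png",cv2.resize(cv2.cvtColor(c["pixels"][130:230,310:430],cv2.COLOR_RGB2BGR),(720,600),interpolation=cv2.INTER_CUBIC))
E
```

```text
time: 18.6
eef_pos: [0.4531, -0.1342, 0.0168]
tcp_rot: [0.669, 0.743, -0.001, -0.001]
contact_force: [-11.6, 1.0, 17.8]
opening: 0.998
finger_force: 10.5
time: 18.93
eef_pos: [0.4531, -0.1342, 0.0168]
tcp_rot: [0.669, 0.743, -0.001, -0.001]
contact_force: [-12.0, 0.0, 17.8]
opening: 0.999
finger_force: 10.5
sx -0.1109 sy -0.0555 z 0.0168 F [-12.    0.   17.8] op 1.0 t 18.9333
time: 19.35
eef_pos: [0.4419, -0.1351, 0.0293]
tcp_rot: [0.67, 0.743, 0.0, -0.0]
contact_force: [-0.7, -0.2, 0.7]
opening: 0.998
finger_force: 0.0
time: 19.77
eef_pos: [0.4049, -0.138, 0.0786]
tcp_rot: [0.67, 0.742, -0.0, -0.002]
contact_force: [1.0, -0.7, -0.2]
opening: 0.997
finger_force: 0.0
sx -0.1593 sy -0.0545 z 0.0786 F [ 1.  -0.7 -0.2] op 1.0 t 19.7667
scene 444
 face 155 [-0.0456 -0.0535  0.0406] [-0.6442 -0.0134  0.7647] rel yaw 1.1886652898236691
 rect ((-39.56369400024414, -56.71326446533203), (76.2625961303711, 72.54071807861328), 4.136707782745361)
 z 0.01 78 [-0.0774 -0.0858  0.01  ] [-0.0041 -0.0207  0.0198]
 z 0.03 79 [-0.0734 -0.089   0.0301] [-0.0038 -0.0181  0.04  ]
 z 0.05 67 [-0.0386 -0.0873  0.0501] [-0.0036 -0.023   0.0599]
  button_top 0.55 -0.051197887572183125 -0.06092053533766641
  timer_back 0.56 0.005693372728913996 -0.0692883148014556
top 0
```

View pics/scene7.png

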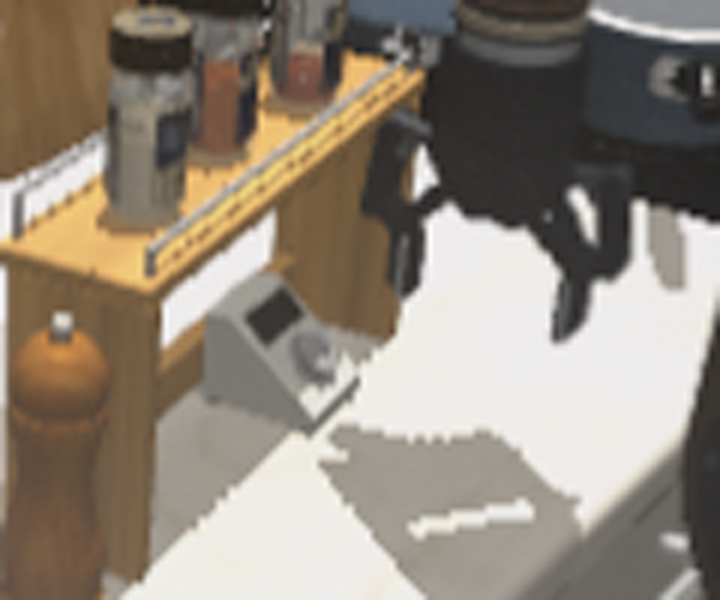

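```bash
python3 -m inch '[[0,0,0,0,0],[0,0,0,0,0],[0,0,0,0,0]]'; python3 -c "
from plant import ctrl
print(ctrl.sign_off())"
```

```text
time: 20.32
eef_pos: [0.4067, -0.1385, 0.0786]
tcp_rot: [0.67, 0.743, -0.0, -0.001]
contact_force: [-0.3, 0.4, -0.8]
opening: 1.002
finger_force: 0.0
the job is handed in; nothing more can be done
None
```

The timer is pushed back to the stop bar, square to it within about 1° by camera. I held its button fully in for about 1 s, let go without the timer shifting, and handed the job in at 20.3 s; the last picture shows the jars and pepper mill undisturbed, and no verdict came back.

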